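# Open the board test jig and hold its gate up

### The job

Open the circuit-board test jig on the bench: squeeze the tall catch fully in first, then the short one, then take the gate by its bar handle, swing it up past its click and hold it wide open, nearly upright, so that the board can be reached. The gate falls shut when let go, so finish while still holding it there, with both catches still squeezed in. Leave the other things on the bench where they are.

Things in the scene. Friction and masses are not known exactly. Their poses are not given: they have to be found in the camera images.
- jig: Test jig fixed to the bench: grey base plate x -135 to +115, y -130 to +130 mm, 20 mm thick, a green board in it. Two aluminium hinge cheeks 12 mm thick at y +-110, x +30 to +105, up to 75 mm high. Origin: on the bench under the jig's middle. +x points from the gate's handle to its hinge (away from the robot, within 0.4 rad of world x), z up.
- gate_hinge (a point): Middle of the gate's hinge line, which runs along y: 80 mm along the jig's +x from its origin, 30 mm above the bench. Does not move; axes as the jig's. The shut gate (aluminium window frame, 140 mm in x, 190 in y, 6 thick) lies flat on the -x side of it; its handle swings up and over towards +x.
- gate_handle (a point): Middle of the gate's handle, a round metal grip sleeve 15 mm thick, 54 mm long, turning freely on a bar along y between two bent arms. Gate shut: 180 mm on the -x side of the hinge line, 32 mm above it (62 mm above the bench), 40 mm ahead of the frame: a finger goes down on either side (closing along the jig's x). The tool may point straight down all the way up.
- gate (a joint): Angle of the gate in rad: 0 shut, grows as it swings up, stop at 1.5. A sprung ball detent resists between about 0.5 and 0.9 (about 2 N more at the handle). Wide open means more than 1.2. Its weight (0.3 to 0.65 kg) and a light spring make it fall back from any angle if let go. It cannot rise until both hooks are drawn off its front edge.
- catch_tall_grip (a point): Squeeze point of the tall catch: midway between its two upright steel tabs, 12 mm below their tops, 108 mm above the bench; axes as the jig's. Tabs 9 mm thick, 20 wide, 56 mm over both along x, 38 when squeezed; linked, they close equally along x. The gate-side tab has a hook 12 mm long at 35 to 42 mm above the bench. Stands at jig x -94, y +75 or -75 mm; the short catch at the other.
- catch_short_grip (a point): Squeeze point of the short catch, like the tall one but with shorter tabs: midway between the tabs, 12 mm below their tops, 70 mm above the bench; same axes and widths. It stands at the other of the two places beside the handle.
- catch_tall (a joint): Travel of each tab of the tall catch in m: 0 to 0.002 at the start (hooked), 0.009 fully squeezed; more than 0.007 counts as squeezed and the hook is clear of the gate. Stiff with friction (about 5 N for the pair, no spring): it stays where it is left.
- catch_short (a joint): The same for the short catch.
- flux_jar: Bystander: amber jar, 52 mm across, 50 mm tall, beside the jig. Origin: middle of the underside.
- screwdriver: Bystander: yellow-handled screwdriver, 170 mm long, lying beside the jig. Origin: middle of its length, on the bench.
- spool: Bystander: white spool 56 mm across, 40 mm tall, standing beside the jig. Origin: middle of the underside.
- phone: Bystander: phone with a grey glass face, 72 x 150 x 8 mm, far left. Origin: middle of the underside.
- meter: Bystander: orange multimeter 150 x 78 x 43 mm, far right. Origin: middle of the underside.
- parts_tray: Bystander: blue parts tray 120 x 90 x 30 mm, far left. Origin: middle of the underside.
- tip_pot: Bystander: black pot 68 mm across, 50 mm tall, far right. Origin: middle of the underside.

How it is judged:
On the way, in this order (a step that is already met when the one before it is completed fails the run):
1. the tall catch is squeezed in while the short one still hooks the gate (value of joint catch_tall above 0.007 m and value of joint catch_short below 0.005 m), for 0.2 s.
2. the short catch is squeezed in too (value of joint catch_short above 0.007 m), for 0.2 s.
3. the gate is swung up past its detent (value of joint gate above 1 rad), for 0.1 s.
At the end, for the whole second after the job is handed in: The gate stands still at more than 1.2 rad with the fingers on it (contact force over 0.5 N), both catches still squeezed in by more than 6 mm per tab (value of joint gate above 1.2 rad and velocity of joint gate between -0.15 and 0.15 rad/s and contact force between the fingers and gate above 0.5 N and value of joint each of catch_tall, catch_short above 0.006 m); the arm keeps its last pose, push and grip.
It fails at once if a bystander is moved by more than 30 mm (distance of any of flux_jar, screwdriver, spool, phone, meter, parts_tray, tip_pot from where it was at the start of the episode above 0.03 m).
It also fails if it takes over 45 s, if anything falls off the work surface, if the arm or the gripper's body presses on something with over 40 N, if the wrist force passes 120 N, or if a joint passes its speed limit or range.

### The arm

A 6-joint arm with a two-finger parallel gripper is mounted at the origin on the work surface. World frame = base frame: x ahead of the robot, y to its left, z up, the work surface at z = 0. Lengths are in m, angles in rad, forces in N, time in s.
With the tool pointing down it reaches from about 0.275 to 0.775 m from the base axis. Payload 14.6 kg.
Tool frame: the origin (TCP) lies on the centre line of the jaws, within the pads' length; the fingertips stand arm.tip_extent ahead of it and the grasp point (between the pads) lies 6 mm ahead of it (arm.tip_extent is the distance from the TCP to the fingertips, in m); z points along the fingers, y is the line along which they close (so a half turn about z gives the same grasp; the last joint's range is limited). The gripper opens to 85 mm and grips with 20 to 120 N. Pads are 22 mm wide; open, the fingers measure 114 mm over their backs; the gripper's body (76 mm by 85 mm) begins 54 mm behind the grasp point. The pads swing forward as they close: fully open they stand 13 mm farther back than shut.
Start: joints at [-1.428, 0.263, -0.048, 1.259, 0, 1.415], TCP at [0.154, -0.502, 0.232] pointing down, gripper open.
Joint ranges: [-2.65, 2.65], [-0.89, 1.7], [-1.18, 1.37], [-2.13, 2.11], [-1.35, 1.29], [-3.14, 3.14]. Speed limits (rad/s): [1.89, 1.89, 2.57, 2.79, 3.14, 3.14].

### API

Orientations are given as a unit quaternion [x, y, z, w].
In Python, from workcell import arm, eyes, workorder, nets gives the robot as it stands.
- The arm moves only by the shell command python3 -m pendant 'ROWS' [OPENING] [FORCE]. ROWS is JSON, one flat list of numbers, 4 for each row, row after row: the shift along the tool's x, y, z scaled (see below), then the turn about the tool's z scaled (see below). In form: [dx, dy, dz, yaw, dx, dy, dz, yaw, ...]. A call has 1 to 12 rows; each row shifts and turns the commanded pose from where the row before left it, along the tool's axes as they then stand; what a row does not reach is not made up. The controller multiplies each number of a shift by 0.06 m and each number of a turn by 6 degrees. A row lasts 1/8 s, in which the tool goes at most 62.5 mm and 10.7 degrees, less where a joint would pass 70% of its speed; a pose out of reach is approached as far as the arm can. A call with a number of a shift or a turn outside -1 to 1 is refused whole. A call with a gripper value outside its range is refused whole. OPENING is the closure, from -1 (fully open) to 1 (shut), so that 0 is half open, set as the call begins (- or left out, the last holds). The fingers move at their own pace and stop on an object; FORCE is the grip in N (left out, the last holds). Time passes only in rows, so rows that do not move let the fingers close. It gives the time, the measured TCP pose, the force, the opening and the grip force at its end, in the units of the state.
- arm.read_state(): the state, without advancing time (a new reading comes with each control period).
- eyes.camera(name): name is "scene" or "top" or "wrist"; returns the picture (400x640x3 uint8, red, green, blue); there is no depth.
- eyes.camera_params(name): a dict with "camera_matrix" (3x3 intrinsics, pixels), "extrinsics" (4x4, takes a point from camera to world coordinates); the wrist camera has in their place "mount" (4x4, takes a point from camera to tool coordinates, whose origin is the TCP and whose axes are the flange's). Camera axes: x right, y down, z forward; pixel columns grow to the right and rows downward; lengths in m; the calibration is good to about 2 mm. A picture is of the moment at which its call begins: read the wrist's pose just before it. camera_params takes no time and is no camera call.
- workorder.sign_off(): hands the job in; it is judged then, once.
Trained networks look in the newest picture that a camera, given by its name, has taken for a name from the list of things; names that differ only in an ending like _2 or _b are one class to them, and where a whole thing is asked for, a point or a joint stands for the part that bears it (a point fixed in the world has none). Each returns a list of dicts, best first, with "p" (0 to 1); they miss things now and then, are a little off and sometimes report something else, mostly with a low value. They report only what shows in the picture. A call takes as long as a camera call.
- nets.spot_in(camera, target): "extent" ([centre column, centre row, width, height] in pixels, round what is visible of it).
- nets.trace(camera, target): "region" (400x640 bool, what is visible of it) and "extent" ([centre column, centre row, width, height] in pixels, round what is visible of it).
- nets.tip_of(camera, target): "at" ([column, row] in pixels: a listed point, or the origin of a listed thing).
The state is a dict: "time_s": time; "joints": joint angles; "qvel": joint speeds; "joint_torque": joint torques, N m; "eef_pos": TCP position; "ee_rot": TCP orientation; "force": force on the tool from outside, world axes, zero at the start; "torque": the same for the moment, N m; "opening": finger opening in m; "gripper_force": force on a finger pad.
Only numpy, scipy, OpenCV 4.12 (cv2) and the standard library are available. Lean on these libraries where they do the work, as an engineer would, in place of code of your own. Each camera call takes 0.05 s, during which the arm holds its last target. There are 200 camera calls.

## Working session

There is one attempt and no reset: what is moved stays moved. The work goes in short steps, Python scripts to look and compute and a shell command to move; the robot and the scene stay as the last step left them, time stands still between calls to the robot, and variables do not carry over. Pictures are saved under pics/ and viewed, at most 10 in all, crops included, and the job is handed in when it is done.

```bash
mkdir -p pics
python3 - <<'E'
from workcell import arm, eyes, nets
import cv2, numpy as np
s=arm.read_state(); print({k:np.round(v,3).tolist() for k,v in s.items()}); print(arm.tip_extent)
for c in ("top","scene"):
    im=eyes.camera(c); cv2.imwrite(f"pics/{c}0.png",im[:,:,::-1])
    p=eyes.camera_params(c); K=np.array(p["camera_matrix"]);T=np.array(p["extrinsics"]); print(c,K.round(1).tolist(),T.round(3).tolist())
    for t,h in (("gate_handle",.062),("catch_tall_grip",.108),("catch_short_grip",.070),("gate_hinge",.03),("jig",0)):
        r=nets.tip_of(c,t)
        for d in r[:2]:
            v=T[:3,:3]@np.linalg.inv(K)@np.array([*d["at"],1]); o=T[:3,3]
            print(t,round(d["p"],2),np.round(d["at"],1),(o+v*(h-o[2])/v[2]).round(4))
p=eyes.camera_params("wrist");print(np.array(p["mount"]).round(3).tolist(),np.array(p["camera_matrix"]).round(1).tolist())
E
```

```text
{'time_s': 0.0, 'joints': [-1.428, 0.264, -0.049, 1.259, 0.0, 1.415], 'qvel': [0.001, -0.0, -0.001, 0.001, -0.0, -0.001], 'joint_torque': [0.002, -63.761, 38.457, 0.014, 0.0, -0.0], 'eef_pos': [0.154, -0.502, 0.232], 'ee_rot': [0.989, 0.148, 0.0, -0.001], 'force': [-0.829, 0.256, 0.783], 'torque': [-0.037, 0.003, 0.014], 'gripper_force': 0.0, 'opening': 0.085}
0.025
top [[373.8, 0.0, 321.3], [0.0, 373.8, 200.0], [0.0, 0.0, 1.0]] [[0.002, -0.994, 0.111, 0.425], [-1.0, -0.001, 0.008, -0.006], [-0.008, -0.111, -0.994, 1.364], [0.0, 0.0, 0.0, 1.0]]
gate_handle 0.83 [318.7 228.5] [0.47   0.0136 0.062 ]
catch_tall_grip 0.66 [299.3 232.1] [0.4563 0.0779 0.108 ]
catch_short_grip 0.72 [339.1 216.7] [ 0.5107 -0.0571  0.07  ]
catch_short_grip 0.43 [196.5 242.5] [0.4209 0.4351 0.07  ]
gate_hinge 0.67 [303.2 182. ] [0.6387 0.0705 0.03  ]
gate_hinge 0.55 [197.3 243.2] [0.4183 0.4458 0.03  ]
jig 0.84 [309.1 200.3] [0.5755 0.0501 0.    ]
scene [[520.5, 0.0, 318.4], [0.0, 520.5, 196.8], [0.0, 0.0, 1.0]] [[-0.064, 0.633, -0.771, 1.644], [0.998, 0.048, -0.043, 0.031], [0.01, -0.773, -0.635, 0.968], [0.0, 0.0, 0.0, 1.0]]
gate_handle 0.95 [330.8 180.1] [0.4658 0.0005 0.062 ]
catch_tall_grip 0.98 [361.1 166.2] [0.4551 0.084  0.108 ]
catch_short_grip 0.57 [309.1 185.1] [ 0.5037 -0.0586  0.07  ]
gate_hinge 0.7 [354.9 233.9] [0.6496 0.0727 0.03  ]
jig 0.7 [345.6 222.5] [0.574 0.048 0.   ]
[[0.0, -0.951, -0.311, 0.08], [1.0, 0.0, 0.0, 0.0], [-0.0, -0.311, 0.951, -0.142], [0.0, 0.0, 0.0, 1.0]] [[301.8, 0.0, 319.9], [0.0, 301.8, 202.9], [0.0, 0.0, 1.0]]
```

View pics/scene0.png

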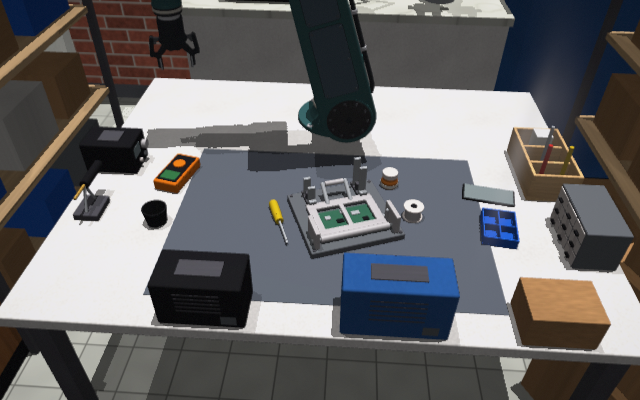

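View pics/top0.png

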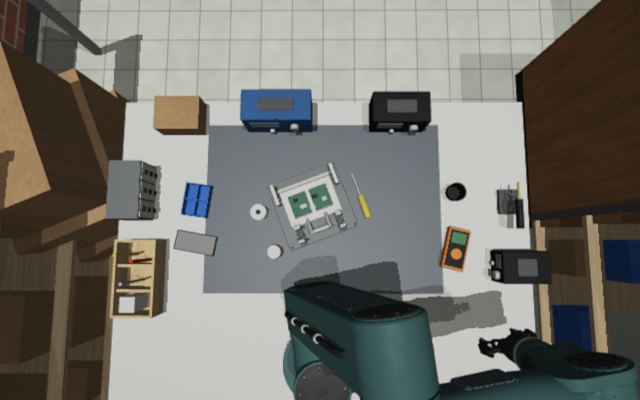

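The scene shows the tall catch at (361,166) on the robot's left, the short one at (309,185), and the handle between them. The bystanders stand clear. The jig's yaw comes out near 0.35 rad, and the points agree with the drawing to within about 5 mm.

```bash
cat > h.py <<'E'
from workcell import arm, eyes, nets
import numpy as np
from scipy.spatial.transform import Rotation as R
def state():
    s=arm.read_state(); return np.array(s["eef_pos"]),R.from_quat(s["ee_rot"]).as_matrix()
def plan(target,yjig,n):
    """constant row (dx,dy,dz,yaw) x n taking TCP to target, tool y along angle yjig"""
    p,M=state(); phi=np.arctan2(M[1,0],M[0,0]); d=np.array(target)-p
    t=np.angle(np.exp(1j*(yjig+np.pi/2-phi))); k=np.arange(n)
    c=(d[0]+1j*d[1])/np.exp(1j*(phi+k*t/n)).sum()
    print("n",n,np.round([c.real/.06,-c.imag/.06,-d[2]/n/.06,-np.degrees(t)/n/6],3))
def wrist(target,h,show=1):
    """world points at height h of what the wrist camera's newest picture shows"""
    p,M=state(); q=eyes.camera_params("wrist"); K=np.array(q["camera_matrix"]);T=np.array(q["mount"])
    for r in nets.tip_of("wrist",target)[:show]:
        v=M@T[:3,:3]@np.linalg.inv(K)@np.array([*r["at"],1]); o=p+M@T[:3,3]
        print(target,round(r["p"],2),np.round(r["at"]),(o+v*(h-o[2])/v[2]).round(4))
E
python3 -c "
from h import *
plan([.456,.078,.232],.35,20)"
```

```text
n 20 [ 0.609 -0.013  0.    -0.775]
```

```bash
python3 -m pendant '[0.3,0,0,-0.4,0.61,-0.01,0,-0.78,0.61,-0.01,0,-0.78,0.61,-0.01,0,-0.78,0.61,-0.01,0,-0.78,0.61,-0.01,0,-0.78,0.61,-0.01,0,-0.78,0.61,-0.01,0,-0.78,0.61,-0.01,0,-0.78,0.61,-0.01,0,-0.78,0.61,-0.01,0,-0.78,0.61,-0.01,0,-0.78]' -1 40; python3 -m pendant '[0.61,-0.01,0,-0.78,0.61,-0.01,0,-0.78,0.61,-0.01,0,-0.78,0.61,-0.01,0,-0.78,0.61,-0.01,0,-0.78,0.61,-0.01,0,-0.78,0.3,-0.01,0,-0.38,0,0,0,0,0,0,0,0]'
python3 - <<'E'
from h import *; import cv2
im=eyes.camera("wrist"); cv2.imwrite("pics/w1.png",im[:,:,::-1])
wrist("catch_tall_grip",.108,2);wrist("catch_short_grip",.07,2);wrist("gate_handle",.062);wrist("gate_hinge",.03);wrist("jig",0)
plan([.456,.080,.232],.35,4)
E
```

```text
time_s: 2.1
eef_pos: [0.4532, -0.2252, 0.2325]
ee_rot: [0.813, 0.582, 0.0, 0.0]
force: [0.5, 0.0, -0.4]
opening: 0.0855
gripper_force: 0.0
time_s: 3.22
eef_pos: [0.4734, 0.0061, 0.2325]
ee_rot: [0.634, 0.773, -0.0, 0.0]
force: [0.2, 0.6, -0.8]
opening: 0.0853
gripper_force: 0.0
catch_tall_grip 0.96 [304. 106.] [0.4451 0.0795 0.108 ]
catch_short_grip 0.91 [336. 248.] [ 0.5056 -0.0627  0.07  ]
gate_handle 0.73 [315. 183.] [0.4687 0.0041 0.062 ]
gate_hinge 0.63 [472. 149.] [0.6369 0.0703 0.03  ]
jig 0.66 [397. 160.] [0.5649 0.0383 0.    ]
n 4 [ 0.316  0.008  0.002 -0.367]
```

View pics/w1.png

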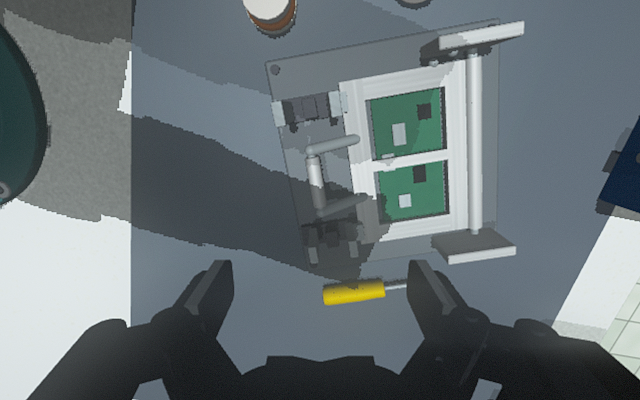

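The wrist view shows the tall catch's tabs at (280–345,106), the short one at (335,248), and the handle at (316,183). This matches the fit: yaw 0.36, origin (0.567, 0.043).

```bash
python3 -c "
from h import *
plan([.4525,.0805,.17],.36,4)"
```

```text
n 4 [ 0.322 -0.005  0.26  -0.391]
```

```bash
python3 -m pendant '[0.32,0,0.26,-0.39,0.32,0,0.26,-0.39,0.32,-0.01,0.26,-0.39,0.32,-0.01,0.26,-0.39,0,0,0,0,0,0,0,0]'
python3 - <<'E'
from h import *; import cv2
im=eyes.camera("wrist"); cv2.imwrite("pics/w2.png",im[:,:,::-1])
wrist("catch_tall_grip",.108,2);wrist("catch_short_grip",.07,2);wrist("gate_handle",.062)
plan([.4525,.0805,.114],.36,4)
E
```

```text
time_s: 4.28
eef_pos: [0.4529, 0.0801, 0.1706]
ee_rot: [0.569, 0.822, 0.0, 0.0]
force: [0.2, -0.0, 0.8]
opening: 0.0856
gripper_force: 0.0
catch_short_grip 0.79 [318. 342.] [ 0.5031 -0.0574  0.07  ]
catch_short_grip 0.75 [291.  74.] [0.3974 0.1666 0.07  ]
gate_handle 0.81 [310. 275.] [0.4703 0.0065 0.062 ]
n 4 [ 0.002 -0.001  0.235 -0.001]
```

View pics/w2.png

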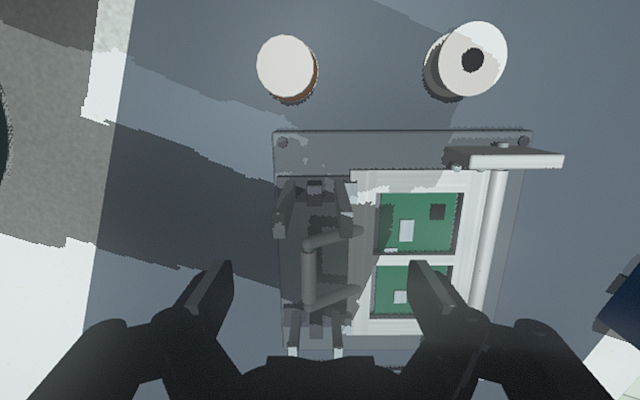

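The jig is square to the picture. The tall tabs' tops span columns 274–355 near row 230, against an expected 279–361, so I shift about 3 mm towards −x and go down.

```bash
python3 -m pendant '[0,-0.02,0.2,0,0,-0.02,0.25,0,0,0,0.25,0,0,0,0.24,0,0,0,0,0,0,0,0,0]' && python3 -m pendant '[0,0,0,0,0,0,0,0,0,0,0,0,0,0,0,0,0,0,0,0,0,0,0,0,0,0,0,0,0,0,0,0]' 1 40
```

```text
time_s: 5.22
eef_pos: [0.4502, 0.0796, 0.1139]
ee_rot: [0.569, 0.822, 0.0, 0.0]
force: [0.1, 0.1, 0.3]
opening: 0.0854
gripper_force: 0.0
time_s: 6.22
eef_pos: [0.4477, 0.0789, 0.1142]
ee_rot: [0.569, 0.822, -0.002, -0.001]
force: [-18.9, -7.8, 25.0]
opening: 0.0328
gripper_force: 37.7
```

Run:
```python
from h import *; import cv2
im=eyes.camera("wrist"); cv2.imwrite("pics/w3.png",im[:,:,::-1])
s=eyes.camera("scene"); c=cv2.resize(s[130:250,260:420],None,fx=4,fy=4,interpolation=cv2.INTER_CUBIC); cv2.imwrite("pics/s3.png",c[:,:,::-1])
print(arm.read_state()["force"],arm.read_state()["opening"])
```

```text
[-18.229863    -7.55002676  24.33653681] 0.032821727097874225
```

View pics/w3.png

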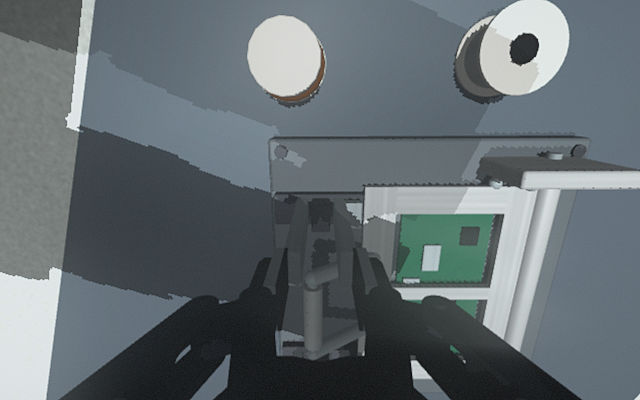

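View pics/s3.png

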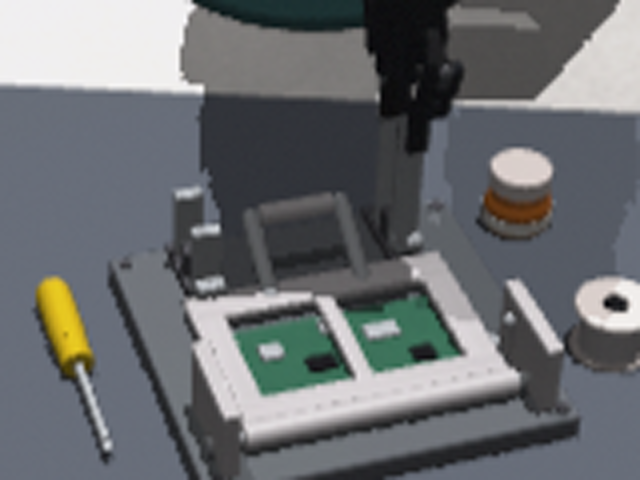

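The tall catch is squeezed: both tabs are drawn together and the pads are well on them. The pull shows the real centre about 4 mm further towards −x. I open, rise, and go to the short catch.

```bash
python3 -m pendant '[0,-0.05,0,0,0,0,0,0,0,0,0,0,0,0,0,0,0,0,0,0,0,0,0,0,0,0,0,0]' -1 && python3 -m pendant '[0,0,-0.3,0,0,0,-0.5,0,0,0,-0.2,0,0,0,0,0]'; python3 -c "
from h import *
plan([.5025,-.060,.150],.36,5)"
```

```text
time_s: 7.2
eef_pos: [0.4474, 0.0786, 0.1137]
ee_rot: [0.569, 0.822, 0.0, 0.0]
force: [0.3, 0.5, -0.5]
opening: 0.0857
gripper_force: 0.0
time_s: 7.7
eef_pos: [0.4477, 0.0786, 0.1738]
ee_rot: [0.569, 0.822, 0.0, 0.0]
force: [-0.5, -0.4, -0.7]
opening: 0.0855
gripper_force: 0.0
n 5 [-0.497  0.008  0.079  0.001]
```

```bash
python3 -m pendant '[-0.5,0.01,0,0,-0.5,0.01,0,0,-0.5,0.01,0.1,0,-0.5,0.01,0.15,0,-0.48,0,0.15,0,0,0,0,0,0,0,0,0]'
python3 - <<'E'
from h import *; import cv2
im=eyes.camera("wrist"); cv2.imwrite("pics/w4.png",im[:,:,::-1])
wrist("catch_tall_grip",.108);wrist("catch_short_grip",.07);wrist("gate_handle",.062)
plan([.5025,-.060,.076],.36,5)
E
```

```text
time_s: 8.57
eef_pos: [0.5016, -0.0593, 0.149]
ee_rot: [0.569, 0.822, -0.0, -0.001]
force: [0.1, 0.7, -0.1]
opening: 0.085
gripper_force: 0.0
catch_short_grip 0.95 [320. 213.] [ 0.5024 -0.0603  0.07  ]
gate_handle 0.71 [311. 112.] [0.4695 0.0081 0.062 ]
n 5 [-0.003  0.001  0.246  0.003]
```

View pics/w4.png

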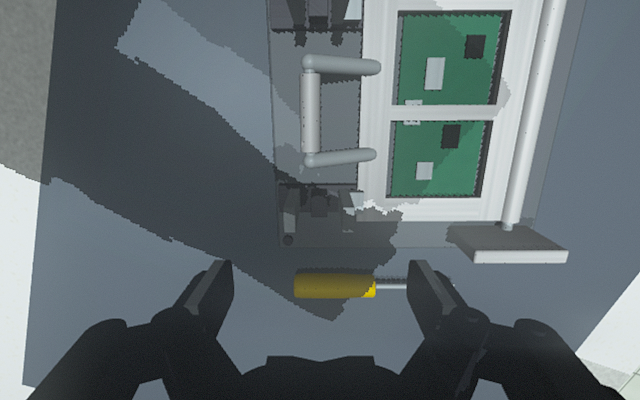

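The wrist view shows the short catch centred at (320,213), and the screwdriver lies outside the base plate, clear of the fingers. I go down and squeeze.

```bash
python3 -m pendant '[0,0,0.2,0,0,0,0.3,0,0,0,0.3,0,0,0,0.3,0,0,0,0.12,0,0,0,0,0,0,0,0,0]' && python3 -m pendant '[0,0,0,0,0,0,0,0,0,0,0,0,0,0,0,0,0,0,0,0,0,0,0,0,0,0,0,0,0,0,0,0]' 1 40
```

```text
time_s: 9.65
eef_pos: [0.5024, -0.0598, 0.077]
ee_rot: [0.569, 0.822, 0.0, 0.0]
force: [-0.2, 0.6, 0.1]
opening: 0.0854
gripper_force: 0.0
time_s: 10.65
eef_pos: [0.5007, -0.0603, 0.0772]
ee_rot: [0.569, 0.822, -0.001, -0.0]
force: [-14.9, -4.2, 21.7]
opening: 0.034
gripper_force: 37.9
```

```bash
python3 -m pendant '[0,-0.03,0,0,0,0,0,0,0,0,0,0,0,0,0,0,0,0,0,0,0,0,0,0,0,0,0,0]' -1 && python3 -m pendant '[0,0,-0.3,0,0,0,-0.4,0,0,0,-0.3,0,0,0,0,0]'; python3 -c "
from h import *
plan([.469,.0072,.12],.36,3)"
```

```text
time_s: 11.52
eef_pos: [0.5004, -0.0604, 0.0765]
ee_rot: [0.569, 0.822, 0.0, 0.0]
force: [-0.3, 0.4, 0.7]
opening: 0.0853
gripper_force: 0.0
time_s: 12.02
eef_pos: [0.5011, -0.0606, 0.1373]
ee_rot: [0.569, 0.822, 0.0, 0.001]
force: [-0.7, 0.3, 0.5]
opening: 0.0853
gripper_force: 0.0
n 3 [ 0.415 -0.034  0.096  0.002]
```

```bash
python3 -m pendant '[0.4,-0.03,0,0,0.42,-0.03,0.1,0,0.42,-0.04,0.18,0,0,0,0,0,0,0,0,0,0,0,0,0]' -0.25
python3 - <<'E'
from h import *; import cv2
im=eyes.camera("wrist"); cv2.imwrite("pics/w5.png",im[:,:,::-1])
wrist("catch_short_grip",.07);wrist("gate_handle",.062)
plan([.469,.0072,.068],.36,4)
E
```

```text
time_s: 12.78
eef_pos: [0.469, 0.0065, 0.1197]
ee_rot: [0.569, 0.822, 0.0, 0.0]
force: [-0.1, -0.0, 0.0]
opening: 0.0533
gripper_force: 0.0
catch_short_grip 0.67 [328. 319.] [ 0.5022 -0.0632  0.07  ]
gate_handle 0.62 [318. 222.] [0.4679 0.0064 0.062 ]
n 4 [0.002 0.002 0.215 0.   ]
```

View pics/w5.png

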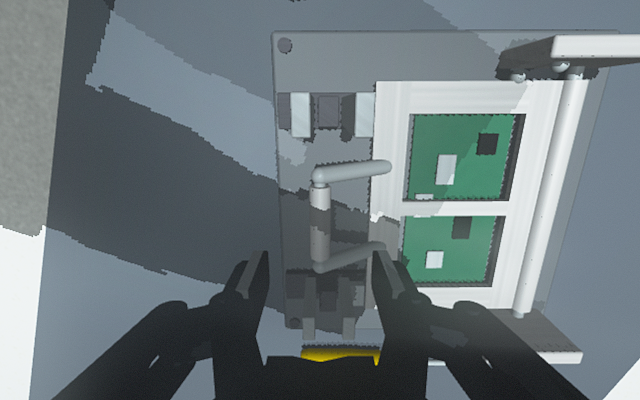

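Both catches stand squeezed, and the handle sleeve is centred at (319,222). I go down and grip it.

```bash
python3 -m pendant '[0,0,0.2,0,0,0,0.25,0,0,0,0.25,0,0,0,0.16,0,0,0,0,0,0,0,0,0]' && python3 -m pendant '[0,0,0,0,0,0,0,0,0,0,0,0,0,0,0,0,0,0,0,0]' 1 60
python3 - <<'E'
import numpy as np
t=np.linspace(0,1.38,23); r=.180;h=.032
x=-r*np.cos(t)+h*np.sin(t); z=r*np.sin(t)+h*np.cos(t)
print(np.c_[t[1:],np.diff(x)/.06,-np.diff(z)/.06].round(2).tolist())
E
```

```text
time_s: 13.68
eef_pos: [0.4688, 0.007, 0.0683]
ee_rot: [0.569, 0.822, 0.0, 0.0]
force: [0.3, 0.0, 0.6]
opening: 0.0533
gripper_force: 0.0
time_s: 14.3
eef_pos: [0.47, 0.0073, 0.0699]
ee_rot: [0.569, 0.823, 0.001, 0.002]
force: [-4.0, 4.6, 29.0]
opening: 0.0004
gripper_force: 14.9
[[0.06, 0.04, -0.19], [0.13, 0.05, -0.18], [0.19, 0.06, -0.18], [0.25, 0.07, -0.18], [0.31, 0.08, -0.17], [0.38, 0.1, -0.17], [0.44, 0.11, -0.16], [0.5, 0.12, -0.15], [0.56, 0.12, -0.15], [0.63, 0.13, -0.14], [0.69, 0.14, -0.13], [0.75, 0.15, -0.12], [0.82, 0.16, -0.11], [0.88, 0.16, -0.1], [0.94, 0.17, -0.09], [1.0, 0.17, -0.08], [1.07, 0.18, -0.07], [1.13, 0.18, -0.06], [1.19, 0.19, -0.04], [1.25, 0.19, -0.03], [1.32, 0.19, -0.02], [1.38, 0.19, -0.01]]
```

Run:
```python
from h import *; import cv2
im=eyes.camera("wrist"); a=cv2.resize(im[150:400,180:460],(616,550),interpolation=cv2.INTER_CUBIC); cv2.imwrite("pics/w6.png",a[:,:,::-1])
print({k:np.round(v,3).tolist() for k,v in arm.read_state().items()})
```

```text
{'time_s': 14.35, 'joints': [-0.159, 0.284, -0.497, 0.786, 0.001, 1.051], 'qvel': [-0.0, 0.001, -0.0, -0.001, -0.0, -0.001], 'joint_torque': [-1.82, -45.519, 25.201, -1.713, -0.91, -0.015], 'eef_pos': [0.47, 0.007, 0.07], 'ee_rot': [0.569, 0.823, 0.001, 0.002], 'force': [-3.648, 3.358, 29.513], 'torque': [0.773, 0.732, -0.005], 'gripper_force': 14.862, 'opening': -0.0}
```

View pics/w6.png

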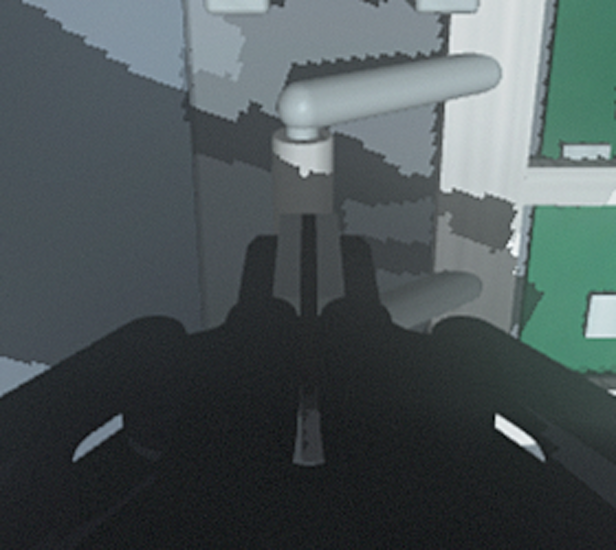

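The pads look shut behind the sleeve, with the tips splayed round it and pushing upwards, so the hold is too near the tips. I reopen, go 11 mm deeper and grip again.

```bash
python3 -m pendant '[0,0,0,0,0,0,0,0,0,0,0,0,0,0,0,0,0,0,0.1,0,0,0,0.09,0,0,0,0,0,0,0,0,0]' -0.25 && python3 -m pendant '[0,0,0,0,0,0,0,0,0,0,0,0,0,0,0,0,0,0,0,0,0,0,0,0]' 1 40
```

```text
time_s: 15.35
eef_pos: [0.4685, 0.0071, 0.0567]
ee_rot: [0.569, 0.822, -0.0, -0.0]
force: [-0.3, -0.0, 0.5]
opening: 0.0534
gripper_force: 0.0
time_s: 16.1
eef_pos: [0.4687, 0.0071, 0.0569]
ee_rot: [0.569, 0.822, 0.0, 0.0]
force: [-0.8, -0.1, 5.5]
opening: 0.0134
gripper_force: 39.1
```

The grip holds the sleeve (13 mm read, little upward push). I lift along the arc.

```bash
python3 -m pendant '[0,0.02,-0.09,0,0,0.02,-0.1,0,0,0.05,-0.18,0,0,0.06,-0.18,0,0,0.07,-0.18,0,0,0.08,-0.17,0,0,0,0,0]'
```

```text
time_s: 16.98
eef_pos: [0.4863, 0.0138, 0.1115]
ee_rot: [0.569, 0.823, 0.001, 0.0]
force: [3.5, 2.5, -5.4]
opening: 0.0132
gripper_force: 39.3
```

```bash
python3 -m pendant '[0,0.1,-0.17,0,0,0.11,-0.16,0,0,0.12,-0.15,0,0,0.12,-0.15,0,0,0.13,-0.14,0,0,0.14,-0.13,0,0,0.15,-0.12,0,0,0.16,-0.11,0,0,0.16,-0.1,0,0,0.17,-0.09,0,0,0.17,-0.08,0,0,0,0,0]'; python3 -m pendant '[0,0.18,-0.07,0,0,0.18,-0.06,0,0,0.19,-0.04,0,0,0.19,-0.03,0,0,0.19,-0.02,0,0,0.19,-0.01,0,0,0,0,0,0,0,0,0,0,0,0,0]'
python3 - <<'E'
from h import *; import cv2
p,M=state(); d=p-np.array([.4687,.0071,.0569]); u=np.array([np.cos(.362),np.sin(.362)])
x=d[:2]@u-.18; z=d[2]+.032; print("gate",np.pi-np.arctan2(.032,.18)-0 and np.arctan2(.18,.032)-np.arctan2(x,z)*-1-np.pi/2*0, "x,z",x,z,np.hypot(x,z))
s=eyes.camera("scene"); c=cv2.resize(s[110:250,260:420],None,fx=4,fy=4,interpolation=cv2.INTER_CUBIC); cv2.imwrite("pics/s7.png",c[:,:,::-1])
E
```

```text
time_s: 18.48
eef_pos: [0.5717, 0.0463, 0.1943]
ee_rot: [0.569, 0.823, -0.0, -0.001]
force: [3.5, 2.1, -16.0]
opening: 0.0132
gripper_force: 39.5
time_s: 19.6
eef_pos: [0.6339, 0.0699, 0.2081]
ee_rot: [0.569, 0.823, -0.0, -0.001]
force: [-1.8, 5.0, -19.9]
opening: 0.013
gripper_force: 39.8
gate 1.3769795867403274 x,z -0.003274927566006308 0.18317154373594471 0.18320081764329463
```

View pics/s7.png

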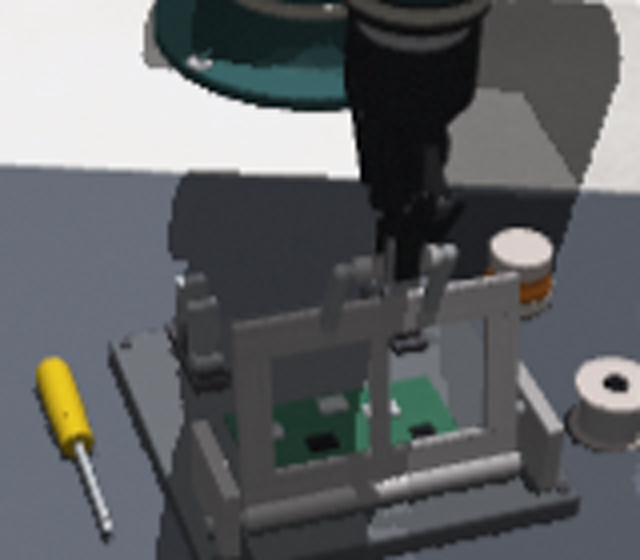

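The gate stands near 1.38 rad with the sleeve still held. Its radius is 183 mm, as the drawing says, and the bystanders haven't moved. I hand in.

```bash
python3 -c "
from workcell import workorder
print(workorder.sign_off())"
```

```text
the job is handed in; nothing more can be done
None
```

The job is handed in (no verdict was returned): the tall catch, then the short one, was squeezed in, and the gate is held open by its handle at about 1.38 rad, worked out from the tool position, with the bystanders left where they were.

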